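# Latch the specimen plate and wind it under the loading stem

## Robot

A 6-joint arm with a two-finger parallel gripper is mounted at the origin on a cart in front of the work surface, level with it; the furniture and walls round the work are solid. World frame = base frame: x ahead of the robot, y to its left, z up, the work surface at z = 0. Lengths are in m, angles in rad, forces in N, time in s.
With the tool pointing down it reaches from about 0.225 to 0.725 m from the base axis. Payload 3.1 kg.
Tool frame: the origin (TCP) lies midway between the tips of the shut fingers; the grasp point (between the pads) lies env.grip_depth behind it (env.grip_depth is the distance from the TCP to the grasp point, in m); z points along the fingers, y is the line along which they close (so a half turn about z gives the same grasp; the last joint's range is limited). The gripper opens to 85 mm and grips with 20 to 120 N. Pads are 22 mm wide; open, the fingers measure 114 mm over their backs; the gripper's body (76 mm by 85 mm) begins 54 mm behind the grasp point. The pads swing forward as they close: fully open they stand 13 mm farther back than shut.
Start: joints at [-1.284, 0.048, 0.099, 1.622, 0, 1.443], TCP at [0.212, -0.48, 0.231] pointing down, gripper open.
Joint ranges: [-2.91, 2.91], [-0.99, 1.94], [-1.21, 1.42], [-2.12, 2.29], [-1.49, 1.47], [-3.14, 3.14]. Speed limits (rad/s): [2.79, 2.79, 3.14, 3.14, 3.14, 3.14].

## Interface

Orientations are given as a rotation vector (axis times angle).
In Python, from bench import env gives the robot as it stands.
- The arm moves only by the shell command python3 -m crank 'ROWS' [OPENING] [FORCE]. ROWS is JSON, a list of rows, each an object with "translation": the shift along the tool's x, y, z each as a share of 1000 mm, from -1 to 1, a list of three; "twist": the turn about the tool's z as a share of 45 degrees, from -1 to 1. In form: [{"translation": [x, y, z], "twist": twist}, ...]. A call has exactly 5 rows; each row is the pose to reach, as a shift and turn from the pose commanded when the call began, along the tool's axes at that moment; what a row does not reach only later rows make up. A row lasts 1/10 s, in which the tool goes at most 50 mm and 8.59 degrees, less where a joint would pass 70% of its speed; a pose out of reach is approached as far as the arm can. A call with a number of a shift or a turn outside -1 to 1 is refused whole. A call with a gripper value outside its range is refused whole. OPENING is the opening, from 0 (shut) to 1 (fully open), set as the call begins (- or left out, the last holds). The fingers move at their own pace and stop on an object; FORCE is the grip in N (left out, the last holds). Time passes only in rows, so rows that repeat a pose let the fingers close, or fill a call up. It gives the time, the measured TCP pose, the force, the opening and the grip force at its end, in the units of the state.
- env.get_state(): the state, without advancing time (a new reading comes with each control period).
- env.get_image(name): name is "scene" or "top" or "wrist"; returns a dict with "pixels" (480x640x3 uint8, red, green, blue), "fx", "fy", "cx", "cy" (pixels), "rvec" (rotation vector, rad) and "tvec" (3), from world to camera coordinates, as OpenCV has them; the wrist camera has in their place "mount" (4x4, takes a point from camera to tool coordinates, whose origin is the TCP and whose axes are the flange's). Camera axes: x right, y down, z forward; pixel columns grow to the right and rows downward; lengths in m; the calibration is good to about 2 mm. The wrist camera is an equidistant fisheye: a pixel r from the principal point sees the ray r / f radians off the axis. A picture is of the moment at which its call begins: read the wrist's pose just before it. There is no depth.
- env.finish_job(): hands the job in; it is judged then, once.
The state is a dict: "time": time; "joints": joint angles; "qvel": joint speeds; "tau": joint torques, N m; "tool_pos": TCP position; "orientation": TCP orientation; "force": force on the tool from outside, world axes, zero at the start; "wrist_torque": the same for the moment, N m; "width": opening from 0.0 (shut) to 1.0 (fully open); "gripper_force": force on a finger pad.
Only numpy, scipy, OpenCV 4.12 (cv2) and the standard library are available. Lean on these libraries where they do the work, as an engineer would, in place of code of your own. Each camera call takes 0.05 s, during which the arm holds its last target. There are 200 camera calls.

## Task

First slide whichever of the mug and the jar stands in the way of the crank handle clear of the handle's swing, leaving both upright on the desk. Then push the specimen plate along its guide, fully home into the carriage, until the sprung catch clicks up behind it. Then turn the crank by its loose grip, keeping hold of the grip as long as the crank turns and never striking the mug or jar with the handle, until the round pad on the plate stands centred under the loading stem (within 4 mm); let go, and leave the tin, the slotted weight and the dial gauge where they are.

Things in the scene. Friction and masses are not known exactly. Their poses are not given: they have to be found in the camera images.
- feed_bed: Hand-cranked feed bed, fixed: base slab 12 mm high, 100 mm wide (56 mm from x = 50 on). Origin at desk level, mid-width; x runs along it from the entry end (x = -240 mm, right as the robot sees it) to the crank end (x = 205, left), y across towards the robot, z up. Infeed guide rails (x -235 to -104, outer faces y = +-42, tops 37 mm high, lips 53 mm apart); the carriage with like rails follows.
- crank_axis (a point): On the crank's vertical axis, 46 mm above the desk (feed-bed x = 165 mm, y = 0). Below it a round gear housing, 28 mm in radius, 36 mm high; the arm sweeps at 38 to 46 mm height (the nut on the axis reaches 53). The grip's axis runs on a circle of 55 mm radius; arm and grip sweep a circle of 68 mm radius.
- crank (a joint): Crank angle (rad), grows clockwise seen from above. At 0 the arm points along feed-bed +y, at pi/2 along its +x. Range -0.2 to 13.2; starts between 0 and 1. Stays where it is left (friction about 0.2 N m, 4 N at the grip); pushing the carriage does not turn it. Each rad moves the carriage 5.5 mm to feed-bed +x.
- sleeve: Black grip, upright on the end of the crank arm: cylinder 25 mm in diameter, 50 to 110 mm above the desk, spinning freely on its pin (its yaw means nothing). Origin on its axis at desk level, z up. The crank may turn only while the fingers hold this grip: take it from above and lead it round the circle without turning the wrist.
- sleeve_mid (a point): On the axis of the grip, 85 mm above the desk: a good height to grip.
- carriage (a joint): Travel of the carriage (m) along feed-bed +x, 0.0055 times the crank angle; 0 to 0.073.
- carriage_seat (a point): Point on the floor of the carriage (21.5 mm above the desk), axes as the feed bed: the plate's origin is here, to within 3 mm, when the plate is fully home against the carriage's front stop. Feed-bed x = -29.5 mm + carriage travel.
- catch (a joint): Sprung catch tongue, 20 mm wide, in the carriage floor, sloping up from 68 to 46 mm behind carriage_seat and standing 6 mm proud. Value (m): how far it is pressed down; 0 = up. The plate passing over it presses it about 0.006; it springs up behind the plate's rear edge when the plate is home. The push needs about 2 to 6 N.
- plate: Loose steel specimen plate 90 (x) x 60 (y) x 8 mm, 0.3 kg, with a round pad 42 mm across in its middle and an upright push tab at its rear. Origin mid-underside; x along the bed towards the crank, z up. Starts in the infeed guide, origin 145 to 175 mm on the -x side of the feed bed's origin; slides some 115 to 150 mm to be home.
- plate_tab (a point): On the rear face of the plate's push tab, 43 mm behind the plate's origin, 35 mm above its underside (57 mm above the desk). Tab 40 mm wide (y), 8 mm thick; its top is 67 mm above the desk. Push it to feed-bed +x.
- plate_pad (a point): Centre of the top of the round pad, over the plate's origin, 22 mm above its underside (44 mm above the desk).
- stem_tip (a point): Lower end of the vertical loading stem (14 mm across), 64 mm above the desk, over the bed's centre line, at feed-bed x = 5 to 35 mm (varies). It hangs from a fixed cross-bar 24 mm wide, 142 mm long across the bed, 82 to 100 mm high (stem and nuts to 114), on two posts at y = +-62 mm. The plate with its tab passes below.
- mug: Blue mug, 84 mm in diameter, 96 mm high, 0.3 kg, handle along its own -y reaching 61 mm from the origin. Its origin is on the desk; the axis of its round body is mug_axis.
- mug_axis (a point): Axis of the mug's round body at desk level (19 mm along the mug's +y from its origin). Clear of the handle's swing when more than 112 mm (horizontally) from crank_axis. A fixed monitor stands close behind the bed, its near left corner some 0.1 to 0.15 m behind the loading frame: stay clear of it with the arm.
- jar: White screw-lid sample jar, 46 mm across, 56 mm high; origin under its centre. Clear of the swing when over 93 mm from crank_axis. At the start the mug or the jar (either) stands beside the gear housing on the bed's -y side (far from the robot), 72 to 88 mm from the crank axis; the other, farther towards the entry end on that side, may stay.
- tin: Lidded aluminium moisture tin, 66 mm in diameter, 45 mm high; origin under its centre. Bystander on the desk behind the entry end; leave it.
- weight: Slotted round iron weight, 68 mm in diameter, 12 mm high, lying on the desk behind the bed, between the loading frame and the crank; origin under its centre. Bystander; leave it.
- gauge: Dial gauge 109 x 57 x 22 mm lying on the desk left of the crank end; origin under its middle. Bystander; leave it.
Things that resemble listed ones, but are neither listed nor needed, are in the scene too. There is more than one size of the jar; the one meant has the size given above.

How it is judged:
On the way, in this order (a step that is already met when the one before it is completed fails the run):
1. the mug and the jar stand upright on the desk, clear of the handle's swing (horizontal distance between mug_axis and crank_axis above 0.112 m and horizontal distance between jar and crank_axis above 0.093 m and angle between each of mug, jar's own z axis and vertical below 0.15 rad and height (world z) of mug between -0.01 and 0.01 m and height (world z) of jar between -0.01 and 0.01 m), for 0.2 s.
2. the plate is fully home in the carriage and the catch has sprung up behind it (x of plate in the frame of carriage_seat between -0.0035 and 0.0035 m and z of plate in the frame of carriage_seat between -0.004 and 0.004 m and angle between plate's own z axis and vertical below 0.06 rad and value of joint catch below 0.003 m), for 0.2 s.
At the end, for the whole second after the job is handed in: Plate flat and home in the carriage (3.5 mm), catch up behind it (pressed under 3 mm); its pad within 4 mm of the stem axis in plan; crank at rest; mug and jar upright, still, on the desk, clear of the handle (mug axis over 112 mm, jar over 93 mm from the crank axis) (all of step 1 and all of step 2 and horizontal distance between plate_pad and stem_tip below 0.004 m and not (velocity of joint crank above 0.2 rad/s) and velocity of joint crank above -0.2 rad/s and linear speed of each of mug, jar below 0.02 m/s); the robot touches nothing.
It fails at once if the crank turns (faster than 0.8 rad/s) without the fingers on its grip ((velocity of joint crank above 0.8 rad/s or velocity of joint crank below -0.8 rad/s) and contact force between the fingers and sleeve below 0.1 N).
It fails at once if the mug or the jar is tipped (angle between any of mug, jar's own z axis and vertical above 0.6 rad).
It fails at once if the crank's grip strikes the mug or the jar (contact force between sleeve and mug above 2 N or contact force between sleeve and jar above 2 N).
It fails at once if the tin, the weight or the dial gauge is moved more than 30 mm (distance of any of tin, weight, gauge from where it was at the start of the episode above 0.03 m).
It also fails if it takes over 72 s, if anything falls off the work surface, if the arm or the gripper's body presses on something with over 40 N, if the wrist force passes 120 N, or if a joint passes its speed limit or range.

## Working session

There is one attempt and no reset: what is moved stays moved. The work goes in short steps, Python scripts to look and compute and a shell command to move; the robot and the scene stay as the last step left them, time stands still between calls to the robot, and variables do not carry over. Pictures are saved under pics/ and viewed, at most 10 in all, crops included, and the job is handed in when it is done.

```bash
mkdir -p pics; ls; cat > h.py <<'E'
import numpy as np,cv2
from bench import env
def save(n,name):
    im=env.get_image(n); cv2.imwrite(f'pics/{name}.png',im['pixels'][:,:,::-1]); np.save(f'pics/{name}.npy',{k:v for k,v in im.items()},allow_pickle=True); return im
def load(name): return np.load(f'pics/{name}.npy',allow_pickle=True).item()
def ray(im,u,v):
    R=cv2.Rodrigues(np.array(im['rvec'],float))[0]; t=np.array(im['tvec'],float)
    d=R.T@np.array([(u-im['cx'])/im['fx'],(v-im['cy'])/im['fy'],1]); return -R.T@t,d
def atz(im,u,v,z):
    c,d=ray(im,u,v); return c+d*(z-c[2])/d[2]
def proj(im,p):
    return cv2.projectPoints(np.array(p,float).reshape(-1,1,3),np.array(im['rvec'],float),np.array(im['tvec'],float),np.array([[im['fx'],0,im['cx']],[0,im['fy'],im['cy']],[0,0,1.]]),None)[0][:,0]
E
python3 - <<'E'
from h import *
for n in('scene','top'):
    im=save(n,n); c=ray(im,320,240); print(n,c)
s=env.get_state();print(s,env.grip_depth)
print(cv2.Rodrigues(np.array(s['orientation']))[0].round(3))
E
```

```text
pics
scene (array([-0.01496805,  0.59927846,  0.90759266]), array([ 0.52118897, -0.45904051, -0.71952182]))
top (array([0.44411895, 0.09395671, 1.17793406]), array([ 0.06857728,  0.00271502, -0.99785167]))
{'time': 0.1, 'joints': array([-1.28380334e+00,  4.86960495e-02,  9.77300532e-02,  1.62201377e+00,
       -2.01672404e-05,  1.44299627e+00]), 'qvel': array([ 0.00110026, -0.00156242,  0.00491463,  0.00122963,  0.00126324,
        0.00100407]), 'tau': array([ 1.77878741e-03, -3.39852476e+01,  3.20935142e+01,  1.58979697e-02,
       -2.28886556e-04,  1.08923143e-06]), 'tool_pos': array([ 0.21139619, -0.47993984,  0.2302119 ]), 'orientation': array([-3.07214100e+00, -6.46446678e-01,  3.04074216e-04]), 'force': array([ 0.53953354, -0.30985471, -0.66291766]), 'wrist_torque': array([ 0.01318053, -0.02731288,  0.01094811]), 'gripper_force': 0.0, 'width': 0.9980266797885188} 0.0187
[[ 0.915  0.403 -0.001]
 [ 0.403 -0.915  0.002]
 [ 0.    -0.002 -1.   ]]
```

View pics/top.png

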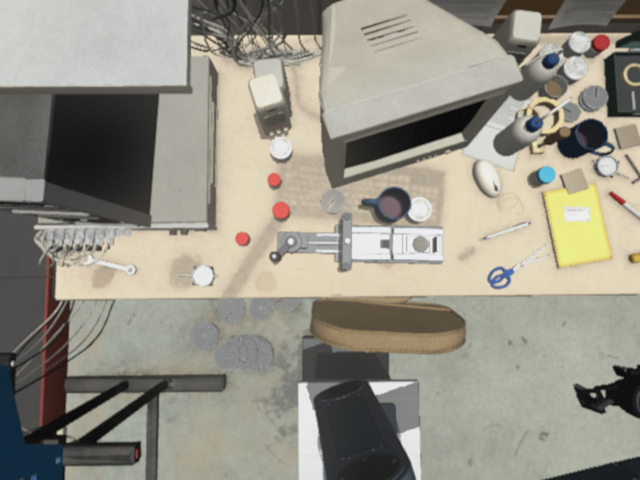

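View pics/scene.png

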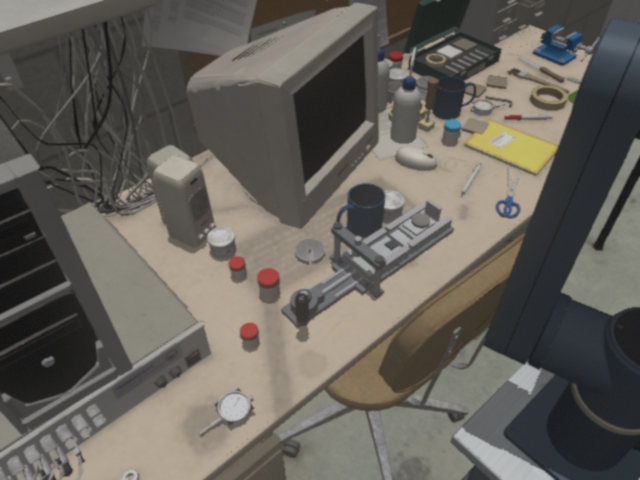

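The top view shows the bed at (278..443, 245) with the crank housing at (292,241) and the grip at (275,257). The mug is at (392,204), the tin at (419,209) and the weight at (332,201). Jar candidates are the red lids at (281,211), (274,180) and (243,239), plus the white lid at (281,148). The jar by the housing, at (281,211), looks like the one meant, so I'll check it in a crop.

```bash
python3 - <<'E'
from h import *
a=cv2.imread('pics/top.png')[165:275,225:305]; b=cv2.imread('pics/top.png')[180:275,295:455]
cv2.imwrite('pics/c1.png',cv2.resize(a,None,fx=5.4,fy=5.4,interpolation=2)) 
x=cv2.resize(b,None,fx=5,fy=5,interpolation=2); cv2.imwrite('pics/c2.png',x)
im=load('top')
for n,u,v,z in [('jar',281,211,.056),('j2',274,180,.05),('j3',243,239,.05),('grip',275,257,.11),('nut',292,241,.053)]: print(n,atz(im,u,v,z).round(4))
E
```

```text
jar [0.5975 0.1976 0.056 ]
j2 [0.6805 0.2165 0.05  ]
j3 [0.526  0.2967 0.05  ]
grip [0.4768 0.2073 0.11  ]
nut [0.5195 0.1695 0.053 ]
```

View pics/c1.png

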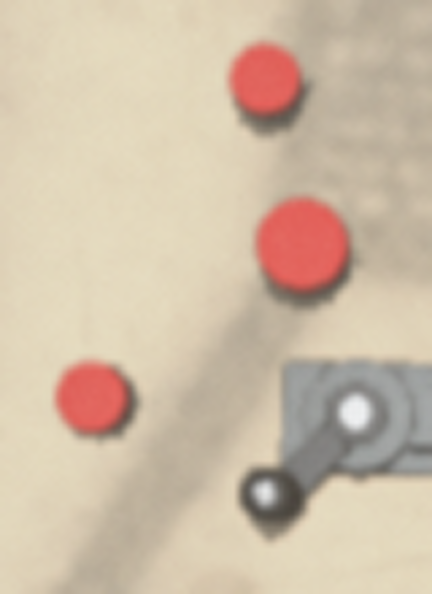

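View pics/c2.png

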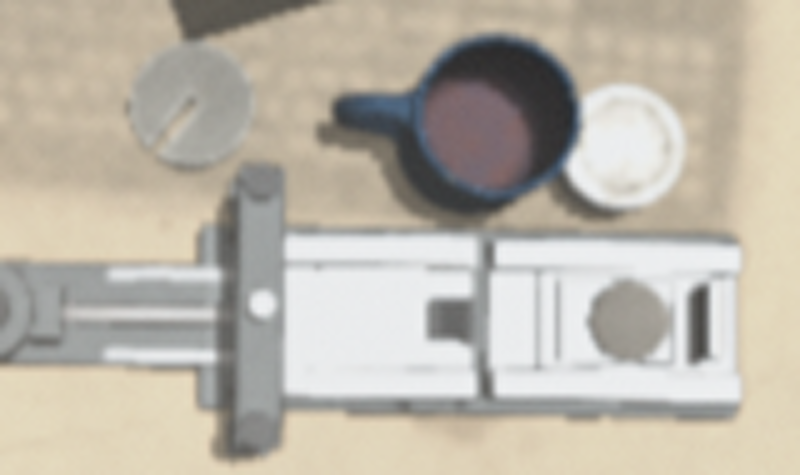

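The crops show the jar beside the housing at (281,210): the largest red lid, next to the crank and clearly wider than the others. The grip is at (274.6,256), the nut at (290.7,241.3), the stem nut at (347.4,240.6) and the pad at (420.8,244). The mug is far from the crank, so it can stay.

```bash
python3 - <<'E'
from h import *
im=load('top'); f=im['fx']
P1=lambda x,y,z:atz(im,225+(x+.5)/5.4-.5,165+(y+.5)/5.4-.5,z)
P2=lambda x,y,z:atz(im,295+(x+.5)/5-.5,180+(y+.5)/5-.5,z)
nut=P1(355,412,.053);grip=P1(268,492,.11);jar=P1(302,243,.056)
print('jar dia',92/5.4*(1.178-.056)/f,(P1(348,243,.056)-P1(256,243,.056)))
stem=P2(262,303,.114);pad=P2(629,320,.044);e1=P2(740,240,.037);e2=P2(742,402,.037)
mug=P2(497,122,.096)
for k in 'nut grip jar stem pad e1 e2 mug'.split(): print(k,globals()[k].round(4))
d=(pad-nut)[:2]; ux=-d/np.linalg.norm(d); uy=np.array([ux[1],-ux[0]]);print(ux,uy)
uy=-uy if uy[0]>0 else uy
o=nut[:2]-.165*ux
for k in 'nut grip jar stem pad e1 e2 mug'.split(): p=globals()[k][:2]-o; print(k,(p@ux).round(4),(p@uy).round(4))
g=(grip-nut)[:2]; print('crank',np.linalg.norm(g),np.arctan2(g@ux,g@uy),'jar d',np.linalg.norm((jar-nut)[:2]),'mug d',np.linalg.norm((mug-nut)[:2]))
E
```

```text
jar dia 0.04388997897449062 [-0.00036367 -0.0442074   0.        ]
nut [0.5198 0.1738 0.053 ]
grip [0.4799 0.2092 0.11  ]
jar [0.6012 0.1989 0.056 ]
stem [0.5162 0.0307 0.114 ]
pad [ 0.5104 -0.1649  0.044 ]
e1 [ 0.5525 -0.2263  0.037 ]
e2 [ 0.4673 -0.2246  0.037 ]
mug [ 0.6074 -0.0896  0.096 ]
[0.02775186 0.99961484] [ 0.99961484 -0.02775186]
nut 0.165 -0.0
grip 0.1993 0.0408
jar 0.1923 -0.0807
stem 0.0219 -0.0004
pad -0.1739 -0.0
e1 -0.234 -0.0438
e2 -0.2347 0.0414
mug -0.0958 -0.0949
crank 0.05333820005123542 0.6996359556046435 jar d 0.0852041538005494 mug d 0.27753825338988375
```

```bash
cat >> h.py <<'E'
def need(x,y,z,yaw=None):
    s=env.get_state(); R=cv2.Rodrigues(np.array(s['orientation']))[0]
    d=R.T@(np.array([x,y,z])-s['tool_pos']); w=np.degrees(np.arctan2(R[1,0],R[0,0]))
    print('t',round(s['time'],2),'pos',s['tool_pos'].round(4),'yaw',w.round(2),'shift',d.round(4),'twist',None if yaw is None else round(-(yaw-w)/45,3),'F',s['force'].round(1),'q6',s['joints'][5].round(2),'w',round(s['width'],3),'gf',round(s['gripper_force'],1))
E
R='{"translation":[0.63,-0.464,0],"twist":-0.47}'; 
python3 -m crank '[{"translation":[0.63,-0.464,0],"twist":-0.47},{"translation":[0.63,-0.464,0],"twist":-0.47},{"translation":[0.63,-0.464,0],"twist":-0.47},{"translation":[0.63,-0.464,0],"twist":-0.47},{"translation":[0.63,-0.464,0],"twist":-0.47}]' 1 40
python3 -c "
from h import *
need(.601,.199,.15,45)"
```

```text
time: 0.6
tool_pos: [0.3364, -0.2618, 0.2308]
orientation: [-2.903, -1.199, -0.0]
force: [0.7, -1.3, 0.3]
width: 0.999
gripper_force: 0.0
t 0.6 pos [ 0.3364 -0.2618  0.2308] yaw 44.87 shift [ 0.5126 -0.1398  0.081 ] twist -0.003 F [ 0.7 -1.3  0.3] q6 1.54 w 0.999 gf 0.0
```

```bash

python3 -m crank '[{"translation":[0.513,-0.14,0],"twist":0},{"translation":[0.513,-0.14,0],"twist":0},{"translation":[0.513,-0.14,0],"twist":0},{"translation":[0.513,-0.14,0],"twist":0},{"translation":[0.513,-0.14,0],"twist":0}]' 0.85
python3 -m crank '[{"translation":[0.26,-0.07,0],"twist":0},{"translation":[0.26,-0.07,0],"twist":0},{"translation":[0.26,-0.07,0],"twist":0},{"translation":[0.26,-0.07,0],"twist":0},{"translation":[0.26,-0.07,0],"twist":0}]'
python3 -c "
from h import *
need(.601,.199,.15,45)"
```

```text
time: 1.1
tool_pos: [0.4608, -0.0447, 0.2309]
orientation: [2.903, 1.2, -0.0]
force: [1.2, -1.4, -0.6]
width: 0.855
gripper_force: 0.0
time: 1.6
tool_pos: [0.5858, 0.1717, 0.2306]
orientation: [2.903, 1.201, -0.001]
force: [0.8, -0.3, -0.1]
width: 0.847
gripper_force: 0.0
t 1.6 pos [0.5858 0.1717 0.2306] yaw 44.94 shift [ 0.0301 -0.0086  0.0805] twist -0.001 F [ 0.8 -0.3 -0.1] q6 2.53 w 0.847 gf 0.0
```

```bash

python3 -m crank '[{"translation":[0.03,-0.009,0.02],"twist":0},{"translation":[0.03,-0.009,0.06],"twist":0},{"translation":[0.03,-0.009,0.08],"twist":0},{"translation":[0.03,-0.009,0.08],"twist":0},{"translation":[0.03,-0.009,0.08],"twist":0}]'
cat >> h.py <<'E'
def watz(name,u,v,z):
    im=load(name); s=load(name+'_s'); x,y=(u-im['cx'])/im['fx'],(v-im['cy'])/im['fy']; r=np.hypot(x,y)
    d=np.array([np.sin(r)*x/r,np.sin(r)*y/r,np.cos(r)]); M=np.array(im['mount']); R=cv2.Rodrigues(np.array(s['orientation']))[0]
    c=R@M[:3,3]+s['tool_pos']; d=R@M[:3,:3]@d; return c+d*(z-c[2])/d[2]
def wsave(name):
    s=env.get_state(); np.save(f'pics/{name}_s.npy',s,allow_pickle=True); return save('wrist',name)
E
python3 -c "
from h import *
need(.601,.199,.15,45); wsave('w1'); print(load('w1')['mount'])"
```

```text
time: 2.1
tool_pos: [0.5998, 0.1971, 0.1508]
orientation: [-2.903, -1.2, 0.003]
force: [0.2, 0.2, 1.2]
width: 0.85
gripper_force: 0.0
t 2.1 pos [0.5998 0.1971 0.1508] yaw 44.91 shift [ 0.0022 -0.0005  0.0008] twist -0.002 F [0.2 0.2 1.2] q6 2.57 w 0.85 gf 0.0
[[ 2.47637739e-04 -9.45975895e-01 -3.24236864e-01  8.37370810e-02]
 [ 9.99999959e-01  1.88449797e-04  2.13944715e-04  8.87771475e-04]
 [-1.41284172e-04 -3.24236904e-01  9.45975904e-01 -1.41422068e-01]
 [ 0.00000000e+00  0.00000000e+00  0.00000000e+00  1.00000000e+00]]
```

View pics/w1.png

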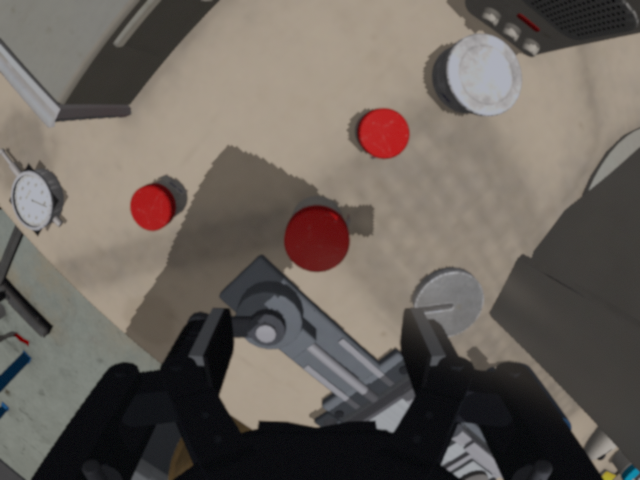

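The wrist view shows the jar lid at (317,239), between the spread fingers, with the nut at (265,333) and the weight at (448,300).

```bash
python3 -c "
from h import *
for n,u,v,z in [('jar',317,239,.056),('nut',265,333,.053),('w',448,300,.012),('jL',284,239,.056),('jR',350,239,.056)]: print(n,watz('w1',u,v,z).round(4))"
```

```text
jar [0.6042 0.2001 0.056 ]
nut [0.5219 0.174  0.053 ]
w [0.6358 0.0671 0.012 ]
jL [0.5886 0.2157 0.056 ]
jR [0.6199 0.1844 0.056 ]
```

```bash

python3 -m crank '[{"translation":[0.004,0,0.04],"twist":0},{"translation":[0.004,0,0.08],"twist":0},{"translation":[0.004,0,0.11],"twist":0},{"translation":[0.004,0,0.128],"twist":0},{"translation":[0.004,0,0.128],"twist":0}]'
python3 -m crank '[{"translation":[0,0,0],"twist":0},{"translation":[0,0,0],"twist":0},{"translation":[0,0,0],"twist":0},{"translation":[0,0,0],"twist":0},{"translation":[0,0,0],"twist":0}]' 0.4 25
python3 -c "
from h import *
need(.618,.237,.022,45)"
```

```text
time: 2.65
tool_pos: [0.6018, 0.1994, 0.0218]
orientation: [-2.903, -1.199, 0.005]
force: [-0.3, 0.5, 0.4]
width: 0.854
gripper_force: 0.0
time: 3.15
tool_pos: [0.6056, 0.2005, 0.0269]
orientation: [2.902, 1.2, 0.009]
force: [-0.7, -0.2, 6.4]
width: 0.52
gripper_force: 25.9
t 3.15 pos [0.6056 0.2005 0.0269] yaw 44.91 shift [ 0.0345 -0.0171  0.005 ] twist -0.002 F [-0.7 -0.2  6.4] q6 2.57 w 0.52 gf 25.9
```

```bash

python3 -m crank '[{"translation":[0.006,-0.003,-0.003],"twist":0},{"translation":[0.016,-0.008,-0.004],"twist":0},{"translation":[0.026,-0.013,-0.004],"twist":0},{"translation":[0.036,-0.018,-0.004],"twist":0},{"translation":[0.038,-0.019,-0.004],"twist":0}]'
python3 -m crank '[{"translation":[0,0,0],"twist":0},{"translation":[0,0,0],"twist":0},{"translation":[0,0,0],"twist":0},{"translation":[0,0,0],"twist":0},{"translation":[0,0,0],"twist":0}]' 0.85
python3 -m crank '[{"translation":[0,0,-0.04],"twist":0},{"translation":[0,0,-0.09],"twist":0},{"translation":[0,0,-0.14],"twist":0},{"translation":[0,0,-0.17],"twist":0},{"translation":[0,0,-0.18],"twist":0}]'
python3 -c "
from h import *
need(.3,-.2,.022,90); wsave('w2');save('top','top2')
cv2.imwrite('pics/d.png',np.hstack([cv2.imread('pics/w2.png')[80:400,160:520],cv2.resize(cv2.imread('pics/top2.png')[170:280,225:345],None,fx=2.91,fy=2.91)[:320]]))"
```

```text
time: 3.65
tool_pos: [0.617, 0.2421, 0.0271]
orientation: [-2.902, -1.203, -0.0]
force: [-0.1, -0.7, 1.1]
width: 0.524
gripper_force: 26.0
time: 4.15
tool_pos: [0.6166, 0.24, 0.0273]
orientation: [-2.904, -1.199, 0.0]
force: [-0.0, 0.1, -0.8]
width: 0.85
gripper_force: 0.0
time: 4.65
tool_pos: [0.6188, 0.2408, 0.2135]
orientation: [2.902, 1.199, 0.015]
force: [0.5, -0.6, 0.6]
width: 0.855
gripper_force: 0.0
t 4.65 pos [0.6188 0.2408 0.2135] yaw 44.9 shift [-0.5385  0.0863  0.1874] twist -1.002 F [ 0.5 -0.6  0.6] q6 2.63 w 0.855 gf 0.0
```

View pics/d.png

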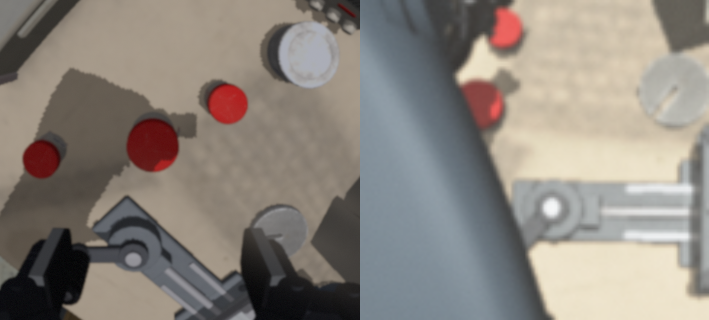

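The jar is at (312,225) and upright, slid away from the housing and still short of the other red-lid jars. Next I go to the entry end.

```bash
python3 -c "
from h import *
j=watz('w2',312,225,.056);n=watz('w2',293,338,.053);print(j,n,np.linalg.norm((j-n)[:2]))"
python3 -m crank '[{"translation":[-0.429,0.273,0],"twist":-1},{"translation":[-0.429,0.273,0],"twist":-1},{"translation":[-0.429,0.273,0],"twist":-1},{"translation":[-0.429,0.273,0],"twist":-1},{"translation":[-0.429,0.273,0],"twist":-1}]' 0
python3 -c "
from h import *
need(.5086,-.258,.15,90)"
```

```text
[0.61595826 0.24113772 0.056     ] [0.52238636 0.17449195 0.053     ] 0.11487975829788596
time: 5.25
tool_pos: [0.5622, 0.0043, 0.2036]
orientation: [-2.285, -2.15, 0.006]
force: [-0.0, -0.8, 0.5]
width: 0.01
gripper_force: 0.0
t 5.25 pos [0.5622 0.0043 0.2036] yaw 86.53 shift [-0.265  -0.0373  0.0537] twist -0.077 F [-0.  -0.8  0.5] q6 1.52 w 0.01 gf 0.0
```

```bash

python3 -m crank '[{"translation":[-0.265,-0.037,0.05],"twist":-0.04},{"translation":[-0.265,-0.037,0.05],"twist":-0.04},{"translation":[-0.265,-0.037,0.05],"twist":-0.04},{"translation":[-0.265,-0.037,0.05],"twist":-0.04},{"translation":[-0.265,-0.037,0.05],"twist":-0.04}]' 0
python3 -c "
from h import *
need(.5086,-.258,.15,88.4)"
```

```text
time: 5.75
tool_pos: [0.512, -0.2356, 0.1574]
orientation: [-2.256, -2.178, 0.002]
force: [0.1, 0.0, 0.5]
width: -0.003
gripper_force: 0.0
t 5.75 pos [ 0.512  -0.2356  0.1574] yaw 87.98 shift [-0.0225 -0.0026  0.0074] twist -0.009 F [0.1 0.  0.5] q6 1.06 w -0.003 gf 0.0
```

```bash

python3 -m crank '[{"translation":[-0.025,-0.003,0],"twist":-0.01},{"translation":[-0.03,-0.003,0.03],"twist":-0.01},{"translation":[-0.03,-0.003,0.06],"twist":-0.01},{"translation":[-0.03,-0.003,0.06],"twist":-0.01},{"translation":[-0.03,-0.003,0.06],"twist":-0.01}]' 0
python3 -c "
from h import *
need(.509,-.265,.048,88.4); wsave('w3')"
```

```text
time: 6.25
tool_pos: [0.5084, -0.2633, 0.0986]
orientation: [-2.247, -2.187, 0.002]
force: [0.1, -0.3, 0.5]
width: 0.001
gripper_force: 0.0
t 6.25 pos [ 0.5084 -0.2633  0.0986] yaw 88.44 shift [-0.0019  0.0009  0.0506] twist 0.001 F [ 0.1 -0.3  0.5] q6 1.0 w 0.001 gf 0.0
```

View pics/w3.png

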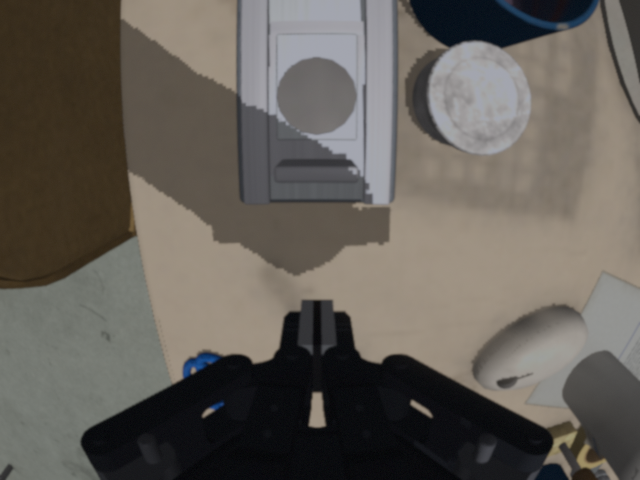

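The wrist view shows the shut fingers (317,320) in line with the tab (317,170). The tin (480,98) and the mug are off to the side. I'll descend and push.

```bash

python3 -m crank '[{"translation":[0,0,0.03],"twist":0},{"translation":[0,0,0.05],"twist":0},{"translation":[0.01,0,0.05],"twist":0},{"translation":[0.02,0,0.05],"twist":0},{"translation":[0.03,0,0.05],"twist":0}]' 0
python3 -m crank '[{"translation":[0.01,0,0],"twist":0},{"translation":[0.02,0,0],"twist":0},{"translation":[0.03,0,0],"twist":0},{"translation":[0.04,0,0],"twist":0},{"translation":[0.05,0,0],"twist":0}]' 0
python3 -m crank '[{"translation":[0.01,0,0],"twist":0},{"translation":[0.02,0,0],"twist":0},{"translation":[0.03,0,0],"twist":0},{"translation":[0.04,0,0],"twist":0},{"translation":[0.05,0,0],"twist":0}]' 0
python3 -c "
from h import *
need(.5138,-.071,.048,88.4)"
```

```text
time: 6.8
tool_pos: [0.5128, -0.2342, 0.0539]
orientation: [2.248, 2.189, 0.002]
force: [-0.4, 0.2, 0.3]
width: -0.001
gripper_force: 0.0
time: 7.3
tool_pos: [0.5132, -0.1847, 0.0524]
orientation: [2.25, 2.189, -0.0]
force: [-0.9, -3.0, 1.4]
width: -0.001
gripper_force: 1.9
time: 7.8
tool_pos: [0.5137, -0.1337, 0.0513]
orientation: [-2.251, -2.191, 0.0]
force: [-0.4, -3.6, 2.1]
width: 0.002
gripper_force: 1.8
t 7.8 pos [ 0.5137 -0.1337  0.0513] yaw 88.44 shift [ 0.0627 -0.0016  0.0033] twist 0.001 F [-0.4 -3.6  2.1] q6 1.22 w 0.002 gf 1.8
```

```bash

python3 -m crank '[{"translation":[0.01,0,0],"twist":0},{"translation":[0.02,0,0],"twist":0},{"translation":[0.03,0,0],"twist":0},{"translation":[0.04,0,0],"twist":0},{"translation":[0.05,0,0],"twist":0}]' 0
python3 -m crank '[{"translation":[0.002,0,0],"twist":0},{"translation":[0.004,0,0],"twist":0},{"translation":[0.006,0,0],"twist":0},{"translation":[0.008,0,0],"twist":0},{"translation":[0.009,0,0],"twist":0}]' 0
python3 -c "
from h import *
need(.5138,-.071,.048,88.4)"
```

```text
time: 8.3
tool_pos: [0.515, -0.0838, 0.0512]
orientation: [-2.251, -2.191, 0.001]
force: [-1.4, -2.6, 1.6]
width: -0.002
gripper_force: 1.6
time: 8.8
tool_pos: [0.5154, -0.0761, 0.0512]
orientation: [2.252, 2.19, -0.001]
force: [-0.0, -4.1, -0.4]
width: -0.001
gripper_force: 2.2
t 8.8 pos [ 0.5154 -0.0761  0.0512] yaw 88.41 shift [ 0.0051 -0.0017  0.0032] twist 0.0 F [-0.  -4.1 -0.4] q6 1.32 w -0.001 gf 2.2
```

```bash

python3 -m crank '[{"translation":[0.001,0,0],"twist":0},{"translation":[0.002,0,0],"twist":0},{"translation":[0.003,0,0],"twist":0},{"translation":[0.004,0,0],"twist":0},{"translation":[0.005,0,0],"twist":0}]' 0
python3 -m crank '[{"translation":[0.001,0,0],"twist":0},{"translation":[0.002,0,0],"twist":0},{"translation":[0.003,0,0],"twist":0},{"translation":[0.004,0,0],"twist":0},{"translation":[0.005,0,0],"twist":0}]' 0
```

```text
time: 9.3
tool_pos: [0.5156, -0.071, 0.0513]
orientation: [2.252, 2.19, -0.001]
force: [-0.4, -2.4, -0.3]
width: -0.001
gripper_force: 0.6
time: 9.8
tool_pos: [0.5153, -0.0698, 0.052]
orientation: [2.25, 2.185, -0.012]
force: [-3.1, -14.8, 0.7]
width: -0.003
gripper_force: 7.4
```

Contact against the front stop (15 N, at the expected place). I'll back off and look.

```bash

python3 -m crank '[{"translation":[0.001,0,0],"twist":0},{"translation":[0.001,0,0],"twist":0},{"translation":[-0.015,0,0],"twist":0},{"translation":[-0.04,0,0],"twist":0},{"translation":[-0.06,0,0],"twist":0}]' 0
python3 -m crank '[{"translation":[-0.01,0,-0.03],"twist":0},{"translation":[-0.01,0,-0.07],"twist":0},{"translation":[-0.01,0,-0.1],"twist":0},{"translation":[-0.01,0,-0.1],"twist":0},{"translation":[-0.01,0,-0.1],"twist":0}]' 0
python3 -c "
from h import *
need(.5138,-.071,.048,88.4); wsave('w4'); save('top','top4');im=cv2.imread('pics/w4.png'); cv2.imwrite('pics/e.png',cv2.resize(im[0:300,160:480],None,fx=2,fy=2,interpolation=2))"
```

```text
time: 10.3
tool_pos: [0.5142, -0.1245, 0.0514]
orientation: [-2.248, -2.19, -0.005]
force: [-0.1, 0.1, -0.1]
width: -0.001
gripper_force: 0.0
time: 10.8
tool_pos: [0.5147, -0.1345, 0.1523]
orientation: [2.251, 2.192, 0.005]
force: [-0.1, 0.2, -0.6]
width: 0.001
gripper_force: 0.0
t 10.8 pos [ 0.5147 -0.1345  0.1523] yaw 88.49 shift [ 0.0633 -0.0028  0.1044] twist 0.002 F [-0.1  0.2 -0.6] q6 1.21 w 0.001 gf 0.0
```

View pics/e.png

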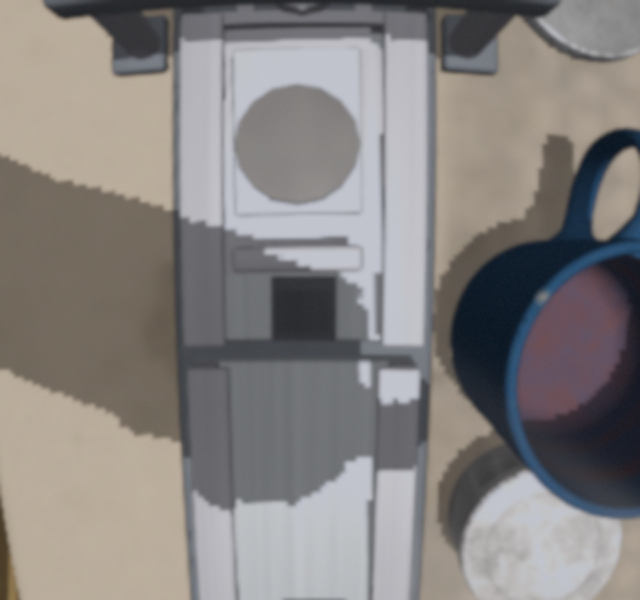

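The plate sits fully in the carriage, with the pad at crop (298,144), pixel (309,72), and the catch visible behind its rear edge at (305,308). Now to the grip.

```bash
python3 -c "
from h import *
p=watz('w4',308.8,71.8,.044);print('pad',p)
o=np.array([.5157,.009]);ux=np.array([.0277,.9996]);print('bedx',(p[:2]-o)@ux)
need(.48,.212,.22,88.4)"
```

```text
pad [ 0.51358868 -0.01857376  0.044     ]
bedx -0.0276212142327358
t 10.9 pos [ 0.5131 -0.1344  0.1499] yaw 88.48 shift [ 0.3456 -0.0425 -0.0691] twist 0.002 F [ 0.8  0.1 -1.8] q6 1.21 w 0.002 gf 0.0
```

```bash

python3 -m crank '[{"translation":[0.03,0,-0.035],"twist":0},{"translation":[0.07,-0.01,-0.065],"twist":0},{"translation":[0.12,-0.015,-0.065],"twist":0},{"translation":[0.17,-0.02,-0.065],"twist":0},{"translation":[0.22,-0.03,-0.065],"twist":0}]' 0.8 
python3 -m crank '[{"translation":[0.05,-0.005,0],"twist":0},{"translation":[0.10,-0.01,0],"twist":0},{"translation":[0.125,-0.012,0],"twist":0},{"translation":[0.125,-0.012,0],"twist":0},{"translation":[0.125,-0.012,0],"twist":0}]'
python3 -c "
from h import *
need(.48,.2105,.066,88.4); wsave('w5')"
```

```text
time: 11.4
tool_pos: [0.4892, 0.0851, 0.2147]
orientation: [-2.25, -2.189, 0.002]
force: [1.8, 0.4, 0.5]
width: 0.798
gripper_force: 0.0
time: 11.9
tool_pos: [0.4805, 0.2084, 0.2145]
orientation: [-2.248, -2.192, 0.005]
force: [0.5, -1.0, -0.6]
width: 0.801
gripper_force: 0.0
t 11.9 pos [0.4805 0.2084 0.2145] yaw 88.54 shift [0.0023 0.     0.1485] twist 0.003 F [ 0.5 -1.  -0.6] q6 1.88 w 0.801 gf 0.0
```

View pics/w5.png

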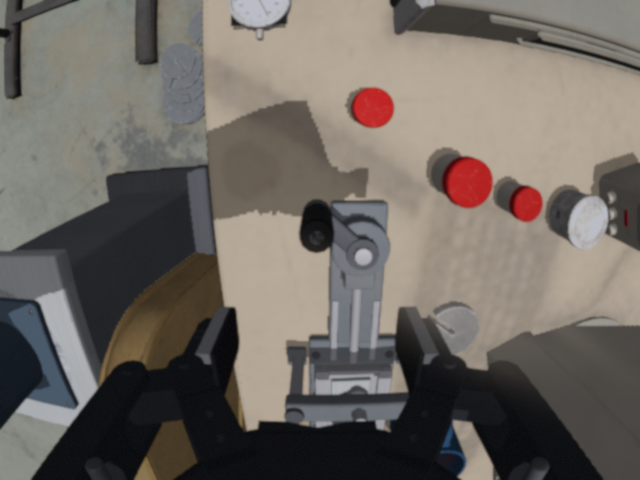

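The wrist view shows the grip top at (317,236) and the nut at (363,257). The jar (468,181) is well clear.

```bash
python3 -c "
from h import *
g=watz('w5',317,236,.11);n=watz('w5',363,257,.053);print(g,n,np.linalg.norm((g-n)[:2]))
need(g[0],g[1],.066,88.4)"
```

```text
[0.48118969 0.2119352  0.11      ] [0.52049227 0.173145   0.053     ] 0.05522112326018197
t 11.95 pos [0.4809 0.2076 0.2149] yaw 88.45 shift [0.0045 0.0006 0.1489] twist 0.001 F [-0.   0.1 -0.9] q6 1.88 w 0.799 gf 0.0
```

```bash

python3 -m crank '[{"translation":[0.004,0,0.03],"twist":0},{"translation":[0.004,0,0.07],"twist":0},{"translation":[0.004,0,0.11],"twist":0},{"translation":[0.004,0,0.135],"twist":0},{"translation":[0.004,0,0.147],"twist":0}]'
python3 -m crank '[{"translation":[0,0,0],"twist":0},{"translation":[0,0,0],"twist":0},{"translation":[0,0,0],"twist":0},{"translation":[0,0,0],"twist":0},{"translation":[0,0,0],"twist":0}]' 0.1 50
python3 -c "
from h import *
need(.481,.2115,.066,88.4)"
```

```text
time: 12.45
tool_pos: [0.4794, 0.2097, 0.0655]
orientation: [-2.252, -2.186, 0.009]
force: [0.2, -0.3, 0.8]
width: 0.799
gripper_force: 0.0
time: 12.95
tool_pos: [0.4822, 0.2127, 0.0718]
orientation: [2.251, 2.191, 0.003]
force: [-4.5, 0.9, 5.0]
width: 0.282
gripper_force: 49.5
t 12.95 pos [0.4822 0.2127 0.0718] yaw 88.47 shift [-0.0012 -0.0011  0.0058] twist 0.001 F [-4.5  0.9  5. ] q6 1.89 w 0.282 gf 49.5
```

```bash
python3 -c "
import numpy as np
t=.734
for c in range(6):
    print(c,[(round(.055*(np.sin(t+.25*k)-np.sin(t)),3),round(-.055*(np.cos(t+.25*k)-np.cos(t)),3)) for k in range(1,6)],round(t+1.25,2)); t+=1.25"
```

```text
0 [(np.float64(0.009), np.float64(0.01)), (np.float64(0.015), np.float64(0.023)), (np.float64(0.018), np.float64(0.036)), (np.float64(0.017), np.float64(0.05)), (np.float64(0.014), np.float64(0.063))] 1.98
1 [(np.float64(-0.007), np.float64(0.012)), (np.float64(-0.017), np.float64(0.021)), (np.float64(-0.029), np.float64(0.028)), (np.float64(-0.042), np.float64(0.032)), (np.float64(-0.055), np.float64(0.033))] 3.23
2 [(np.float64(-0.013), np.float64(-0.003)), (np.float64(-0.026), np.float64(-0.009)), (np.float64(-0.036), np.float64(-0.018)), (np.float64(-0.044), np.float64(-0.029)), (np.float64(-0.048), np.float64(-0.042))] 4.48
3 [(np.float64(-0.001), np.float64(-0.014)), (np.float64(0.001), np.float64(-0.027)), (np.float64(0.006), np.float64(-0.04)), (np.float64(0.014), np.float64(-0.051)), (np.float64(0.025), np.float64(-0.059))] 5.73
4 [(np.float64(0.012), np.float64(-0.006)), (np.float64(0.026), np.float64(-0.008)), (np.float64(0.04), np.float64(-0.007)), (np.float64(0.053), np.float64(-0.003)), (np.float64(0.064), np.float64(0.005))] 6.98
5 [(np.float64(0.009), np.float64(0.01)), (np.float64(0.016), np.float64(0.022)), (np.float64(0.019), np.float64(0.035)), (np.float64(0.019), np.float64(0.049)), (np.float64(0.016), np.float64(0.062))] 8.23
```

```bash

python3 -m crank '[{"translation":[0.009,0.01,0],"twist":0},{"translation":[0.015,0.023,0],"twist":0},{"translation":[0.018,0.036,0],"twist":0},{"translation":[0.017,0.05,0],"twist":0},{"translation":[0.014,0.063,0],"twist":0}]'
python3 -c "
from h import *
need(.5208,.1736,.066,88.4)"
```

```text
time: 13.45
tool_pos: [0.545, 0.2221, 0.0718]
orientation: [2.249, 2.188, -0.007]
force: [-8.7, -9.7, 11.0]
width: 0.28
gripper_force: 50.2
t 13.45 pos [0.545  0.2221 0.0718] yaw 88.42 shift [-0.0491 -0.0228  0.006 ] twist 0.001 F [-8.7 -9.7 11. ] q6 1.87 w 0.28 gf 50.2
```

```bash

python3 -m crank '[{"translation":[-0.007,0.012,-0.003],"twist":0},{"translation":[-0.017,0.021,-0.004],"twist":0},{"translation":[-0.029,0.028,-0.004],"twist":0},{"translation":[-0.042,0.032,-0.004],"twist":0},{"translation":[-0.055,0.033,-0.004],"twist":0}]'
python3 -m crank '[{"translation":[-0.013,-0.003,0],"twist":0},{"translation":[-0.026,-0.009,0],"twist":0},{"translation":[-0.036,-0.018,0],"twist":0},{"translation":[-0.044,-0.029,0],"twist":0},{"translation":[-0.048,-0.042,0],"twist":0}]'
python3 -c "
from h import *
need(.5208,.1736,.066,88.4)"
```

```text
time: 13.95
tool_pos: [0.5749, 0.1696, 0.072]
orientation: [-2.246, -2.189, 0.002]
force: [-5.0, 4.8, -3.7]
width: 0.284
gripper_force: 49.7
time: 14.45
tool_pos: [0.534, 0.1196, 0.0721]
orientation: [2.25, 2.187, -0.001]
force: [4.1, -1.2, -10.7]
width: 0.281
gripper_force: 49.8
t 14.45 pos [0.534  0.1196 0.0721] yaw 88.37 shift [ 0.0536 -0.0148  0.006 ] twist -0.001 F [  4.1  -1.2 -10.7] q6 1.7 w 0.281 gf 49.8
```

```bash

python3 -m crank '[{"translation":[-0.001,-0.014,0.002],"twist":0},{"translation":[0.001,-0.027,0.002],"twist":0},{"translation":[0.006,-0.04,0.002],"twist":0},{"translation":[0.014,-0.051,0.002],"twist":0},{"translation":[0.025,-0.059,0.002],"twist":0}]'
python3 -m crank '[{"translation":[0.012,-0.006,0],"twist":0},{"translation":[0.026,-0.008,0],"twist":0},{"translation":[0.04,-0.007,0],"twist":0},{"translation":[0.053,-0.003,0],"twist":0},{"translation":[0.064,0.005,0],"twist":0}]'
python3 -c "
from h import *
need(.5208,.1736,.066,88.4)"
```

```text
time: 14.95
tool_pos: [0.4734, 0.1435, 0.072]
orientation: [2.251, 2.183, -0.013]
force: [-5.4, -8.2, 0.0]
width: 0.281
gripper_force: 51.0
time: 15.45
tool_pos: [0.4803, 0.2109, 0.072]
orientation: [2.251, 2.19, -0.006]
force: [-3.6, -2.5, 0.3]
width: 0.281
gripper_force: 50.9
t 15.45 pos [0.4803 0.2109 0.072 ] yaw 88.43 shift [-0.0361  0.0415  0.006 ] twist 0.001 F [-3.6 -2.5  0.3] q6 1.89 w 0.281 gf 50.9
```

```bash

python3 -m crank '[{"translation":[0.009,0.01,0],"twist":0},{"translation":[0.016,0.022,0],"twist":0},{"translation":[0.019,0.035,0],"twist":0},{"translation":[0.019,0.049,0],"twist":0},{"translation":[0.016,0.062,0],"twist":0}]'
python3 -m crank '[{"translation":[0,0,0],"twist":0},{"translation":[0,0,0],"twist":0},{"translation":[0,0,0],"twist":0},{"translation":[0,0,0],"twist":0},{"translation":[0,0,0],"twist":0}]'
python3 -c "
from h import *
need(.5208,.1736,.066,88.4)
save('top','top6');save('scene','s6');wsave('w6')
a=cv2.resize(cv2.imread('pics/top6.png')[205:275,310:450],None,fx=2.857,fy=2.857,interpolation=2)
b=cv2.resize(cv2.imread('pics/s6.png')[200:300,300:440],None,fx=2.857,fy=2.857,interpolation=2)
c=cv2.resize(cv2.imread('pics/w6.png')[240:480,200:480],(400,343))
m=np.zeros((600,800,3),np.uint8); m[:200,:400]=a; m[200:485,:400]=b[:285]; m[:343,400:]=c; cv2.imwrite('pics/f.png',m)"
```

```text
time: 15.95
tool_pos: [0.5428, 0.223, 0.0719]
orientation: [2.25, 2.188, -0.012]
force: [-8.6, -7.8, 4.1]
width: 0.28
gripper_force: 51.3
time: 16.45
tool_pos: [0.5449, 0.2218, 0.072]
orientation: [2.249, 2.183, -0.007]
force: [0.1, -7.6, -2.2]
width: 0.281
gripper_force: 50.8
t 16.45 pos [0.5449 0.2218 0.072 ] yaw 88.28 shift [-0.0489 -0.0226  0.0063] twist -0.003 F [ 0.1 -7.6 -2.2] q6 1.88 w 0.281 gf 50.8
```

View pics/f.png

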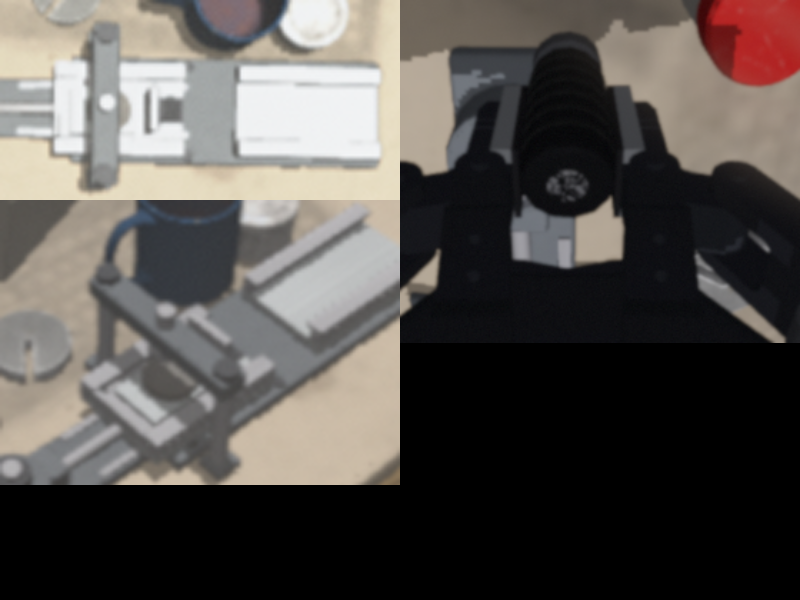

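The combined view shows the pad's rear edge just emerging right of the cross-bar in the top panel (129,105), with the stem nut at (107,101). The pad is still a few mm short. I'll measure that edge by code.

```bash
python3 - <<'E'
from h import *
a=load('top');b=load('top6');o=np.array([.5157,.009]);ux=np.array([.0277,.9996]);o=np.array([.5198,.1738])-.165*ux
def prof(im,x0,x1,z,y=0):
    xs=np.arange(x0,x1,.001); w=np.array([[*(o+ux*x+y*np.array([-.9996,.0277])),z] for x in xs]); p=proj(im,w).astype(np.float32)
    g=cv2.cvtColor(im['pixels'],7).astype(np.float32)
    return xs,cv2.remap(g,p[:,0],p[:,1],1)[:,0]
for nm,im,x0,x1 in [('pad0',a,-.206,-.140),('pad6',b,-.030,.012)]:
    pr=np.mean([prof(im,x0,x1,.044,y)[1] for y in(-.004,0,.004)],0)
    print(nm,x0,pr.round().astype(int).tolist())
# stem nut centroid
for im in(a,b):
    c=im['pixels'][232:250,340:356]; g=cv2.cvtColor(c,7).astype(float); w=np.clip(g-190,0,None); 
    yy,xx=np.mgrid[232:250,340:356]; m=(np.hypot(xx-347.4,yy-240.6)<4); w=w*m; u,v=(w*xx).sum()/w.sum(),(w*yy).sum()/w.sum(); p=atz(im,u,v,.114)[:2]-o; print('stem',u,v,p@ux)
# carriage front edge shift check
E
```

```text
pad0 -0.206 [130, 154, 178, 201, 223, 231, 229, 227, 211, 194, 182, 178, 175, 172, 168, 165, 163, 161, 160, 160, 159, 159, 159, 158, 158, 157, 157, 158, 158, 158, 158, 157, 157, 156, 156, 155, 155, 155, 154, 154, 153, 152, 152, 152, 152, 151, 151, 149, 146, 145, 148, 150, 162, 180, 198, 212, 225, 234, 236, 237, 237, 237, 237, 236, 236, 233]
pad6 -0.03 [166, 184, 205, 226, 234, 233, 231, 206, 180, 158, 142, 126, 139, 161, 184, 205, 227, 238, 240, 242, 241, 241, 239, 236, 233, 223, 210, 198, 187, 177, 171, 169, 167, 163, 160, 156, 151, 146, 152, 162, 173, 184]
stem 347.08923884514434 240.23097112860893 0.02167515595690791
stem 347.1073752711497 240.2299349240781 0.02163077606107599
```

```bash
python3 -c "
import numpy as np
t=8.25
print([(round(.055*(np.sin(t+.225*k)-np.sin(t)),4),round(-.055*(np.cos(t+.225*k)-np.cos(t)),4)) for k in range(1,5)])"
```

```text
[(np.float64(-0.006), np.float64(0.0108)), (np.float64(-0.0143), np.float64(0.02)), (np.float64(-0.0244), np.float64(0.0271)), (np.float64(-0.0358), np.float64(0.0317))]
```

```bash

python3 -m crank '[{"translation":[-0.006,0.011,0],"twist":0},{"translation":[-0.014,0.02,0],"twist":0},{"translation":[-0.024,0.027,0],"twist":0},{"translation":[-0.036,0.032,0],"twist":0},{"translation":[-0.036,0.032,0],"twist":0}]'
python3 -m crank '[{"translation":[0,0,0],"twist":0},{"translation":[0,0,0],"twist":0},{"translation":[0,0,0],"twist":0},{"translation":[0,0,0],"twist":0},{"translation":[0,0,0],"twist":0}]'
cat > m.py <<'E'
from h import *
a=load('top');b=save('top','top7');s=save('scene','s7');ux=np.array([.0277,.9996]);o=np.array([.5198,.1738])-.165*ux
def prof(im,x0,x1,z,y=0,n=.001):
    xs=np.arange(x0,x1,n); w=np.array([[*(o+ux*x+y*np.array([-.9996,.0277])),z] for x in xs]); p=proj(im,w).astype(np.float32)
    g=cv2.cvtColor(im['pixels'],7).astype(np.float32)
    return cv2.remap(g,p[:,0],p[:,1],1)[:,0]
need(.5208,.1736,.066,88.4)
for nm,im in(('6',load('top6')),('7',b)): print(nm,np.mean([prof(im,-.03,.012,.044,y) for y in(-.004,0,.004)],0).round().astype(int).tolist())
# pad in scene image: front part visible; sample along x through pad, several y
for y in(-.014,-.007,0,.007,.014):
    for nm,im in(('6',load('s6')),('7',s)): print(y,nm,prof(im,-.01,.056,.044,y,.002).round().astype(int).tolist())
E
python3 m.py
```

```text
time: 17.1
tool_pos: [0.5733, 0.1863, 0.0719]
orientation: [2.253, 2.188, -0.009]
force: [-5.9, -4.0, -0.3]
width: 0.282
gripper_force: 51.2
time: 17.6
tool_pos: [0.5733, 0.1863, 0.0719]
orientation: [2.252, 2.188, -0.01]
force: [-5.0, -4.3, 1.1]
width: 0.279
gripper_force: 51.1
t 17.7 pos [0.5733 0.1863 0.0719] yaw 88.36 shift [-0.0142 -0.0521  0.0062] twist -0.001 F [-5.4 -4.7  0.1] q6 1.81 w 0.276 gf 51.1
6 [166, 184, 205, 226, 234, 233, 231, 206, 180, 158, 142, 126, 139, 161, 184, 205, 227, 238, 240, 242, 241, 241, 239, 236, 233, 223, 210, 198, 187, 177, 171, 169, 167, 163, 160, 156, 151, 146, 152, 162, 173, 184]
7 [118, 123, 131, 138, 152, 170, 188, 205, 224, 234, 231, 228, 203, 172, 143, 133, 122, 130, 154, 179, 200, 220, 235, 235, 235, 232, 227, 223, 221, 219, 212, 200, 187, 177, 166, 157, 151, 146, 150, 161, 172, 183]
-0.014 6 [124, 123, 122, 116, 105, 89, 77, 71, 70, 74, 81, 86, 87, 85, 83, 85, 88, 93, 96, 96, 98, 99, 101, 102, 101, 102, 104, 113, 115, 120, 130, 143, 152]
-0.014 7 [121, 121, 120, 114, 103, 88, 75, 68, 68, 73, 80, 86, 86, 85, 84, 86, 87, 88, 88, 87, 88, 90, 9
[... 586 characters left out ...]
 85, 84, 84, 85, 84, 83, 82, 82, 82, 84, 90, 99, 122, 153, 181, 190, 193, 193]
0.007 6 [125, 124, 122, 116, 105, 89, 77, 72, 75, 90, 111, 125, 126, 114, 96, 88, 86, 85, 85, 85, 84, 85, 84, 82, 78, 81, 94, 117, 150, 179, 192, 196, 194]
0.007 7 [123, 123, 120, 115, 103, 88, 75, 70, 75, 89, 109, 123, 124, 112, 95, 87, 85, 84, 84, 84, 83, 83, 84, 85, 89, 95, 98, 96, 108, 144, 176, 192, 194]
0.014 6 [125, 124, 122, 117, 103, 87, 75, 71, 76, 90, 112, 122, 120, 104, 90, 85, 84, 85, 84, 83, 83, 83, 81, 79, 78, 82, 98, 126, 159, 185, 193, 196, 194]
0.014 7 [123, 122, 120, 115, 101, 87, 75, 71, 75, 89, 111, 121, 119, 103, 88, 85, 83, 84, 84, 84, 83, 82, 82, 81, 82, 85, 84, 85, 110, 143, 172, 189, 192]
```

Tab and pad edge both put the pad at about 21–22 mm, against the stem at 21.7 mm. I'll let go and rise.

```bash

python3 -m crank '[{"translation":[0,0,0],"twist":0},{"translation":[0,0,0],"twist":0},{"translation":[0,0,0],"twist":0},{"translation":[0,0,0],"twist":0},{"translation":[0,0,0],"twist":0}]' 0.8
python3 -m crank '[{"translation":[0,0,-0.03],"twist":0},{"translation":[0,0,-0.07],"twist":0},{"translation":[0,0,-0.11],"twist":0},{"translation":[0,0,-0.14],"twist":0},{"translation":[0,0,-0.15],"twist":0}]'
python3 -m crank '[{"translation":[0.05,-0.05,0],"twist":0},{"translation":[0.1,-0.1,0],"twist":0},{"translation":[0.1,-0.1,0],"twist":0},{"translation":[0.1,-0.1,0],"twist":0},{"translation":[0.1,-0.1,0],"twist":0}]'
cat >> m.py <<'E'
g=cv2.cvtColor(b['pixels'],cv2.COLOR_RGB2HSV); m=((g[...,0]<8)|(g[...,0]>172))&(g[...,1]>110); m[:165]=0;m[280:]=0;m[:,:225]=0;m[:,305:]=0
n,l,st,ct=cv2.connectedComponentsWithStats(m.astype(np.uint8))
for i in range(1,n):
    if st[i,4]>20: p=atz(b,*ct[i],.056); print('red',st[i,4],p.round(3),np.hypot(*(p[:2]-[.5208,.1736])).round(4))
E
python3 m.py
```

```text
time: 18.2
tool_pos: [0.5757, 0.1896, 0.0719]
orientation: [2.251, 2.191, 0.001]
force: [-0.0, 0.1, 0.0]
width: 0.8
gripper_force: 0.0
time: 18.7
tool_pos: [0.5772, 0.19, 0.2264]
orientation: [2.248, 2.188, 0.01]
force: [0.1, 0.9, 0.2]
width: 0.798
gripper_force: 0.0
time: 19.2
tool_pos: [0.4771, 0.2927, 0.2202]
orientation: [2.249, 2.194, -0.003]
force: [-0.0, 0.7, -1.3]
width: 0.801
gripper_force: 0.0
t 19.3 pos [0.4783 0.2916 0.2204] yaw 88.41 shift [-0.1166  0.0459  0.1545] twist 0.0 F [ 0.1  0.  -0.9] q6 2.03 w 0.794 gf 0.0
6 [166, 184, 205, 226, 234, 233, 231, 206, 180, 158, 142, 126, 139, 161, 184, 205, 227, 238, 240, 242, 241, 241, 239, 236, 233, 223, 210, 198, 187, 177, 171, 169, 167, 163, 160, 156, 151, 146, 152, 162, 173, 184]
7 [126, 131, 139, 147, 161, 180, 199, 215, 232, 241, 238, 235, 211, 180, 151, 141, 130, 139, 164, 189, 209, 228, 241, 241, 241, 238, 234, 230, 228, 227, 221, 210, 198, 187, 176, 166, 160, 155, 160, 171, 182, 193]
-0.014 6 [124, 123, 122, 116, 105, 89, 77, 71, 70, 74, 81, 86, 87, 85, 83, 85, 88, 93, 96, 96, 98, 99, 101, 102, 101, 102, 104, 113, 115, 1
[... 819 characters left out ...]
, 105, 89, 77, 72, 75, 90, 111, 125, 126, 114, 96, 88, 86, 85, 85, 85, 84, 85, 84, 82, 78, 81, 94, 117, 150, 179, 192, 196, 194]
0.007 7 [126, 125, 123, 117, 105, 90, 78, 73, 76, 91, 111, 126, 126, 114, 96, 89, 86, 86, 86, 86, 85, 85, 86, 87, 91, 98, 100, 99, 111, 147, 179, 195, 196]
0.014 6 [125, 124, 122, 117, 103, 87, 75, 71, 76, 90, 112, 122, 120, 104, 90, 85, 84, 85, 84, 83, 83, 83, 81, 79, 78, 82, 98, 126, 159, 185, 193, 196, 194]
0.014 7 [126, 125, 123, 117, 103, 89, 77, 73, 78, 92, 113, 123, 120, 105, 92, 87, 85, 85, 85, 84, 83, 84, 84, 84, 84, 87, 86, 87, 113, 146, 176, 192, 196]
red 129 [0.681 0.216 0.056] 0.1658
red 219 [0.612 0.239 0.056] 0.1124
red 130 [0.528 0.298 0.056] 0.1248
```

The carriage didn't move on release, and the jar stands 112 mm from the crank axis, so I'm handing in.

```bash
python3 -c "
from bench import env
print(env.finish_job())"
```

```text
the job is handed in; nothing more can be done
None
```

I slid the jar clear, pushed the plate home with the catch visible behind it, and turned the crank until the pad measured within about 1–2 mm of the stem axis; I then let go and handed the job in at about 19 s, and no verdict was returned.

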